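# Lay the dried sharpening stone down and clamp it in its stand

## Task

The sharpening stone was left to dry standing on its long edge at the front of its clamping stand. Push it over backwards so that it lies flat on the rubber bed, push it back until its long side is flush against the rear fence, then flip the upright clamp lever over, away from the stone, until it lies fully down and the jaw holds the stone tight. Only push with the fingertips: do not pick the stone up, and leave the spray bottle, the screwdriver and the loupe where they are.

Things in the scene. Friction and masses are not known exactly. Their poses are not given: they have to be found in the camera images.
- stone: Two-layer grey bench stone, 25 x 150 x 50 mm, 0.42 kg, loose; origin at its middle. It starts standing on a long edge, 50 mm tall: its x axis (25 mm thickness) points to the rear of the stand, y (length) along the stand, z (width) up. Pushed rearward near its top it tips about its lower rear edge, falls by itself past 27 degrees and lies 25 mm thick, its x axis then pointing down.
- stone_stand: Low aluminium stone stand, 116 (x) by 245 mm (y), fixed to the bench. Origin on the bench top; x axis from front (robot side) to rear, y to the lever end, z up. Rubber bed at z = 22 mm, x -59 to +44, y -98 to +68 mm. Rear fence: inner face at x = +45 mm, top at z = 34. Sprung rubber end buffer at the -y end: face at y = -75 mm, x 2 to 38, top at z = 40 mm, 5 N per mm, 4 mm travel.
- seat (a point): Point on the bed under the middle of the stone once it lies flat against the fence and clamped: stand x = +20, y = -2, z = 22 mm. The lying stone's middle is then 12.5 mm above it, its front long side 25 mm in front of it, its top 25 mm above it. Axes as the stand's.
- clamp_jaw: Sliding jaw at the stand's +y end, 36 mm wide (stand x 2 to 38 mm), top at z = 41 mm; origin in its face towards the stone. With the lever upright the face is at stand y = +84 mm; the lever moves it up to 11 mm towards -y, which pushes a stone lying flat in its seat home against the buffer and squeezes it with about 12 N.
- cam_lever (a joint): Clamp lever: bar 10 mm thick, up to 20 mm wide, black grip, 85 mm long from its hinge at stand x = +20, y = +108, z = 32 mm, axis along stand x. 0 = upright, 1.57 = lying flat towards stand +y, away from the stone (hard stop, closed). Starts within 0.15 of upright, stays where left, turns with about 2 N at the grip, 4 N near the end as the jaw squeezes.
- lever_grip (a point): Point on the middle line of the lever's black grip, 70 mm from its hinge. Upright it is 102 mm above the bench, lying down 32 mm.
- mist_bottle: Bystander: spray bottle, 53 mm diameter, 176 mm tall, standing behind the stand. Origin under its middle.
- driver: Bystander: orange-handled screwdriver, 23 x 195 x 22 mm, lying near the left edge of the bench. Origin under its middle.
- loupe: Bystander: small folding loupe, 36 x 30 x 16 mm, lying behind the stand. Origin under its middle.

How it is judged:
On the way, in this order (a step that is already met when the one before it is completed fails the run):
1. the stone lies flat on the bed with its long side against the rear fence, the lever still up (angle between the x axis of stone and the z axis of stone_stand, either way round below 0.06 rad and angle between the y axis of stone and the y axis of stone_stand, either way round below 0.06 rad and x of stone in the frame of stone_stand above 0.0165 m and z of stone in the frame of stone_stand below 0.038 m and value of joint cam_lever below 0.8 rad), for 0.2 s.
2. the lever has been flipped down and the jaw presses on the stone (value of joint cam_lever above 1.42 rad and contact force between clamp_jaw and stone above 3 N), for 0.2 s.
At the end, for the whole second after the job is handed in: The stone lies flat (within 3.4 degrees and 3.5 mm in height) on the bed, parallel to the fence within 3.4 degrees and within 3.5 mm of it; the lever is down past 1.42 rad and the jaw presses on the stone with more than 3 N; all is at rest (all of step 2 and angle between the x axis of stone and the z axis of stone_stand, either way round below 0.06 rad and angle between the y axis of stone and the y axis of stone_stand, either way round below 0.06 rad and x of stone in the frame of stone_stand between 0.0165 and 0.0235 m and z of stone in the frame of stone_stand between 0.031 and 0.038 m and linear speed of stone below 0.01 m/s); the robot touches nothing.
It fails at once if the stone was lifted (its middle more than 65 mm above the bench; tipping over an edge takes it to 50 mm) (height (world z) of stone above 0.065 m).
It fails at once if the spray bottle was moved more than 30 mm or knocked over (distance of mist_bottle from where it was at the start of the episode above 0.03 m or angle between mist_bottle's own z axis and vertical above 0.4 rad).
It fails at once if the screwdriver was moved more than 30 mm (distance of driver from where it was at the start of the episode above 0.03 m).
It fails at once if the loupe was moved more than 30 mm (distance of loupe from where it was at the start of the episode above 0.03 m).
It also fails if it takes over 51 s, if anything falls off the work surface, if the arm or the gripper's body presses on something with over 40 N, if the wrist force passes 120 N, or if a joint passes its speed limit or range.

## Robot

A 6-joint arm with a two-finger parallel gripper is mounted at the origin on a cart in front of the work surface, level with it; the furniture and walls round the work are solid. World frame = base frame: x ahead of the robot, y to its left, z up, the work surface at z = 0. Lengths are in m, angles in rad, forces in N, time in s.
With the tool pointing down it reaches from about 0.25 to 0.725 m from the base axis. Payload 9.7 kg.
Tool frame: the origin (TCP) lies midway between the tips of the shut fingers; the grasp point (between the pads) lies 19 mm behind it; z points along the fingers, x is the direction in which the jaws open and shut, and the axes are right-handed (so a half turn about z gives the same grasp; the last joint's range is limited). The gripper opens to 85 mm and grips with 20 to 120 N. Pads are 22 mm wide; open, the fingers measure 114 mm over their backs; the gripper's body (76 mm by 85 mm) begins 54 mm behind the grasp point. The pads swing forward as they close: fully open they stand 13 mm farther back than shut.
Start: joints at [1.305, 0.087, 0.176, 1.66, 0, 1.571], TCP at [0.144, 0.531, 0.231] pointing down, gripper open.
Joint ranges: [-3.13, 3.13], [-0.85, 1.81], [-1.15, 1.24], [-2.2, 2.28], [-1.44, 1.52], [-3.14, 3.14]. Speed limits (rad/s): [2.22, 2.22, 2.57, 3.14, 3.14, 3.14].

## Interface

Orientations are given as a unit quaternion [w, x, y, z].
In Python, from workcell import r gives the robot as it stands.
- The arm moves only by the tool carry_out, never from a script. Its argument "moves" is a list of rows, each an object of numbers: "dx", "dy", "dz": the shift along the tool's x, y, z normalised to -1 to 1, where 1 is 0.4 m; "ax", "ay", "az": the turn, a rotation vector about the tool's x, y, z normalised to -1 to 1, where 1 is 45 degrees. A call has 1 to 5 rows; each row is the pose to reach, as a shift and turn from the pose measured when the call began, along the tool's axes at that moment; what a row does not reach only later rows make up. A row lasts 1/10 s, in which the tool goes at most 50 mm and 8.59 degrees, less where a joint would pass 70% of its speed; a pose out of reach is approached as far as the arm can. A call with a number of a shift or a turn outside -1 to 1 is refused whole. A call with a gripper value outside its range is refused whole. "fingers" is the opening, from 0 (shut) to 1 (fully open), set as the call begins (left out, the last holds). The fingers move at their own pace and stop on an object; "force" is the grip in N (left out, the last holds). Time passes only in rows, so rows that repeat a pose let the fingers close. It gives the time, the measured TCP pose, the force and the opening at its end, in the units of the state.
- r.read_state(): the state, without advancing time (a new reading comes with each control period).
- r.grab_frame(name): name is "side" or "top" or "wrist"; returns the picture (384x512x3 uint8, red, green, blue); there is no depth.
- r.camera_info(name): a dict with "K" (3x3 intrinsics, pixels), "extrinsics" (4x4, takes a point from world to camera coordinates); the wrist camera has in their place "T_tool_cam" (4x4, takes a point from camera to tool coordinates, whose origin is the TCP and whose axes are the tool frame's). Camera axes: x right, y down, z forward; pixel columns grow to the right and rows downward; lengths in m; the calibration is good to about 2 mm. The wrist camera is an equidistant fisheye: a pixel r from the principal point sees the ray r / f radians off the axis. A picture is of the moment at which its call begins: read the wrist's pose just before it. camera_info takes no time and is no camera call.
- r.close_job(): hands the job in, once; it reports no verdict.
The state is a dict: "time": time; "joints": joint angles; "dq": joint speeds; "effort": joint torques, N m; "position": TCP position; "ee_rot": TCP orientation; "wrist_force": force on the tool from outside, world axes, zero at the start; "ft_torque": the same for the moment, N m; "opening": opening from 0.0 (shut) to 1.0 (fully open).
Only numpy, scipy, OpenCV 4.12 (cv2) and the standard library are available. Lean on these libraries where they do the work, as an engineer would, in place of code of your own. Each camera call takes 0.05 s, during which the arm holds its last target. There are 200 camera calls.

## Working session

There is one attempt and no reset: what is moved stays moved. The work goes in short steps, Python scripts to look and compute and a tool call to move; the robot and the scene stay as the last step left them, time stands still between calls to the robot, and variables do not carry over. Pictures are saved under pics/ and viewed, about 8 in all and at most 12, crops included, and the job is handed in when it is done.

Besides the shell and the picture viewer there is one more tool, called after "Request:" as name([rows], argument=value, ...), one row to a line, values as JSON. carry_out: Moves the arm, as the interface text tells. Its arguments: {"type":"object","properties":{"moves":{"type":"array","items":{"type":"object","properties":{"dx":{"type":"number","minimum":-1,"maximum":1},"dy":{"type":"number","minimum":-1,"maximum":1},"dz":{"type":"number","minimum":-1,"maximum":1},"ax":{"type":"number","minimum":-1,"maximum":1},"ay":{"type":"number","minimum":-1,"maximum":1},"az":{"type":"number","minimum":-1,"maximum":1}}}},"fingers":{"type":"number"},"force":{"type":"number"}},"required":["moves"]}

```bash
mkdir -p pics; python3 - <<'E'
from workcell import r
import cv2,numpy as np
for n in("side","top"):
    cv2.imwrite(f"pics/{n}0.png",cv2.resize(r.grab_frame(n)[:,:,::-1],None,fx=1.5,fy=1.5,interpolation=cv2.INTER_CUBIC))
    c=r.camera_info(n);print(n,np.round(c["K"],1).tolist(),np.round(c["extrinsics"],3).tolist())
print(r.camera_info("wrist"))
s=r.read_state();print(s)
E
```

```text
side [[394.5, 0.0, 261.5], [0.0, 394.5, 192.5], [0.0, 0.0, 1.0]] [[-0.986, -0.169, -0.019, 0.545], [-0.101, 0.673, -0.733, -0.098], [0.136, -0.72, -0.68, 1.076], [0.0, 0.0, 0.0, 1.0]]
top [[425.8, 0.0, 252.9], [0.0, 425.8, 188.1], [0.0, 0.0, 1.0]] [[0.028, -1.0, -0.002, 0.31], [-0.976, -0.026, -0.214, 0.515], [0.214, 0.008, -0.977, 0.818], [0.0, 0.0, 0.0, 1.0]]
{'K': array([[297.31863964,   0.        , 260.63300534],
       [  0.        , 297.31863964, 189.9772805 ],
       [  0.        ,   0.        ,   1.        ]]), 'T_tool_cam': array([[ 9.99999539e-01,  2.57466864e-06,  9.60390167e-04,
         1.53269682e-04],
       [-2.91764430e-04,  9.53547884e-01,  3.01241345e-01,
        -7.73808447e-02],
       [-9.15002415e-04, -3.01241487e-01,  9.53547445e-01,
        -1.41783017e-01],
       [ 0.00000000e+00,  0.00000000e+00,  0.00000000e+00,
         1.00000000e+00]])}
{'time': 0.1, 'joints': array([ 1.30497950e+00,  8.74023993e-02,  1.75199847e-01,  1.65977559e+00,
       -2.45444311e-05,  1.57078358e+00]), 'dq': array([-0.00126501, -0.00199302,  0.00152474,  0.00048382, -0.00076165,
        0.00089156]), 'effort': array([-1.10513060e-04, -5.21559656e+01,  4.65653980e+01,  1.60887802e-02,
        5.98277848e-05,  5.56806697e-06]), 'position': array([0.14443782, 0.5304882 , 0.23064848]), 'ee_rot': array([ 3.68527550e-04,  7.94570556e-01,  6.07171543e-01, -4.62071169e-04]), 'wrist_force': array([-0.10941219,  1.00997445, -0.25483179]), 'ft_torque': array([-0.00039313, -0.01942604,  0.02874514]), 'opening': 1.0002832732694802}
```

View pics/side0.png

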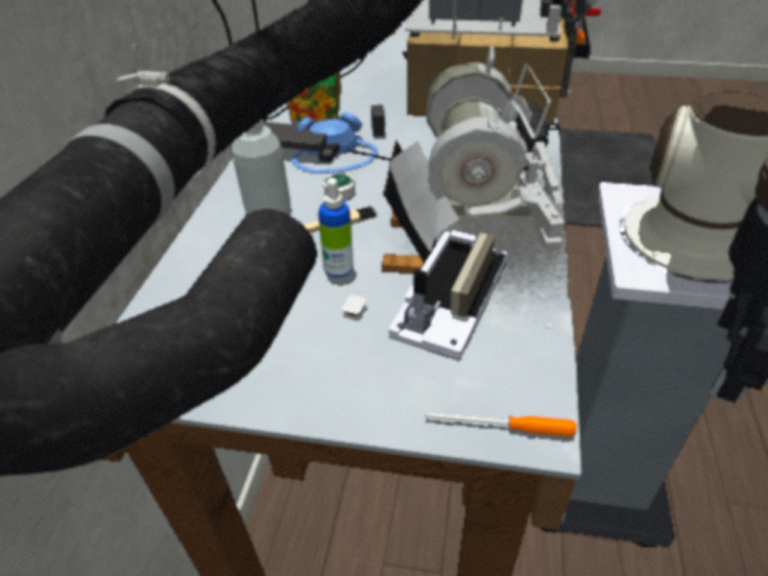

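View pics/top0.png

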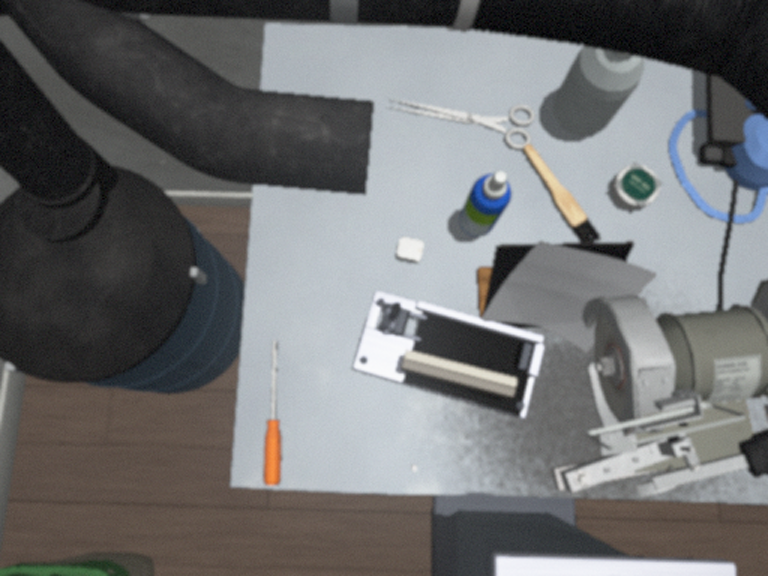

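Side view: the stand is at about (450,290), with the stone standing at its front and the lever end towards the camera. Top view: the stand corners are near (377,292), (353,370), (524,415) and (545,342), the stone runs from (405,360) to (517,388), and the lever is at (398,318). Next I'll enlarge the crops.

```bash
python3 - <<'E'
from workcell import r
import cv2,numpy as np
t=r.grab_frame("top")[190:282,230:370,::-1]; s=r.grab_frame("side")[148:242,250:350,::-1]
def g(im,f,x0,y0):
    im=cv2.resize(im,None,fx=f,fy=f,interpolation=cv2.INTER_CUBIC)
    for i in range(0,im.shape[1],10*f):
        cv2.line(im,(i,0),(i,6),(0,0,255),1); cv2.putText(im,str(x0+i//f),(i,16),0,.35,(0,0,255),1)
    for i in range(0,im.shape[0],10*f):
        cv2.line(im,(0,i),(6,i),(0,0,255),1); cv2.putText(im,str(y0+i//f),(8,i+4),0,.35,(0,0,255),1)
    return im
cv2.imwrite("pics/topc.png",g(t,5,230,190)); cv2.imwrite("pics/sidec.png",g(s,6,250,148))
E
```

```text
(no output)
```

View pics/topc.png

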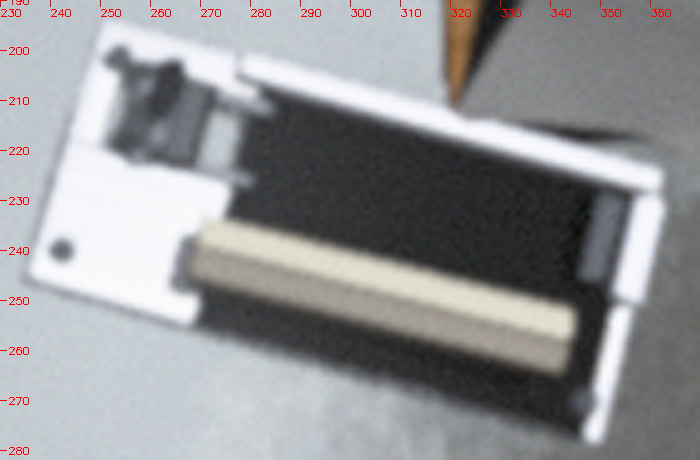

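View pics/sidec.png

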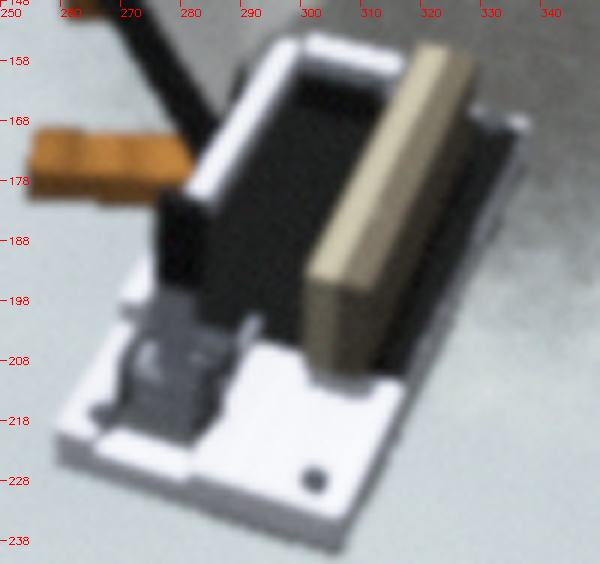

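Top crop: the stone's top face has corners (271,234), (345,251.5), (343,264.5) and (268.5,246.5). The buffer face runs (350.5,228) to (346,246), and the front bed/plate corner is at (268,254.5). Side crop: stone top corners are (319.5,155.5), (302,193.5) and (312,196.5). The lever grip is black, from (280,180) to (280,197), and the plate corner is at (317,211.5).

```bash
cat > h.py <<'E'
from workcell import r
import numpy as np
from scipy.optimize import least_squares
from scipy.spatial.transform import Rotation as R
def proj(n,P):
    c=r.camera_info(n);E=np.array(c["extrinsics"]);p=(E[:3,:3]@np.atleast_2d(P).T).T+E[:3,3]
    q=(np.array(c["K"])@p.T).T; return q[:,:2]/q[:,2:]
def w(x,y,yaw,L):
    L=np.atleast_2d(L);return np.c_[x+np.cos(yaw)*L[:,0]-np.sin(yaw)*L[:,1],y+np.sin(yaw)*L[:,0]+np.cos(yaw)*L[:,1],L[:,2]]
E
python3 - <<'E'
from h import *
# stone: x,y,yaw from top-face corners z=.072
Ls=np.array([[.0125,.075,.072],[.0125,-.075,.072],[-.0125,-.075,.072],[-.0125,.075,.072]])
T=np.array([[271,234],[345,251.5],[343,264.5],[268.5,246.5]]);S=np.array([[302,193.5],[319.5,155.5],[312,196.5]]);si=[0,1,3]
f=lambda p,k:np.r_[(proj("top",w(*p,Ls))-T).ravel(),(k*(proj("side",w(*p,Ls[si]))-S)).ravel()]
for k in(0,1):
    o=least_squares(lambda p:f(p,k),[.4,0,-.2]);print("stone",o.x,np.round(f(o.x,1),1))
def g(p):
    x,y,a,h,y1=p;y0=y1-.245
    A=[("top",[-.059,.068,.022],[268,254.5]),("side",[-.059,.068,.022],[317,211.5]),
    ("top",[.038,-.075,.040],[350.5,228]),("top",[.002,-.075,.040],[346,246]),
    ("top",[-.059,y1,h],[236,246]),("side",[-.059,y1,h],[306,234]),("top",[.057,y1,h],[250,195]),("side",[.057,y1,h],[260,220]),
    ("top",[-.059,y0,.022],[348,278]),("side",[-.059,y0,.022],[337,168])]
    return np.concatenate([proj(n,w(x,y,a,L))[0]-q for n,L,q in A])
o=least_squares(g,[.4,0,-.2,.022,.143],loss="soft_l1");print("stand",o.x,np.round(g(o.x),1))
p=o.x[:3]
print("hinge,grip",w(*p,[[.02,.108,.032],[.02,.108,.102],[.02,.108,.117]]))
print([proj(n,w(*p,[[.02,.108,.032],[.02,.108,.102],[.02,.108,.117]])).round(1).tolist() for n in("top","side")])
E
```

```text
stone [ 0.3837006   0.21501127 -0.20582569] [-0.3 -0.   0.7  0.2  0.3 -0.1 -0.7 -0.1 -0.1 -1.   0.4 -1.6  0.8 -1.3]
stone [ 0.38386121  0.21586225 -0.20593738] [-0.8 -0.1  0.3  0.1 -0.1 -0.2 -1.1 -0.2 -0.2 -0.7  0.3 -1.4  0.7 -1.1]
stand [ 0.41300624  0.20593368 -0.25074551  0.01495671  0.14231448] [ 1.1  0.8  0.6 -1.2 -1.1  0.1 -0.7 -0.9 -1.3 -0.4  0.6  1.   0.  -1.7
 -1.8 -0.3  1.8  0.5  1.3 -1.1]
hinge,grip [[0.45917843 0.30559375 0.032     ]
 [0.45917843 0.30559375 0.102     ]
 [0.45917843 0.30559375 0.117     ]]
[[[260.9, 212.8], [261.5, 207.1], [261.6, 205.7]], [[279.1, 209.1], [279.5, 186.2], [279.6, 181.0]]]
```

```bash
cat >> h.py <<'E'
ST=(0.413,0.206,-0.2507)
def loc(P):
    d=np.asarray(P)-[ST[0],ST[1],0]; c,s=np.cos(ST[2]),np.sin(ST[2]); return np.array([c*d[0]+s*d[1],-s*d[0]+c*d[1],d[2]])
def go(*ts):
    s=r.read_state();q=s["ee_rot"];M=R.from_quat([q[1],q[2],q[3],q[0]]).as_matrix()
    print("t",round(s["time"],2),"loc",loc(s["position"]).round(4),"F",s["wrist_force"].round(1),"op",round(s["opening"],2),"tool x,z",M[:,0].round(3),M[:,2].round(3),"yawerr",np.arctan2(M[1,0],M[0,0])-ST[2]-np.pi/2)
    for t in ts: print(t,"->",(M.T@(w(*ST,t)[0]-s["position"])/.4).round(4))
E
python3 - <<'E'
from h import *
go([-.09,0,.15],[-.09,0,.045])
# hose end height
def ray(n,u):
    c=r.camera_info(n);E=np.array(c["extrinsics"]);d=E[:3,:3].T@np.linalg.inv(c["K"])@[*u,1];return -E[:3,:3].T@E[:3,3],d
def tri(a,b):
    (o1,d1),(o2,d2)=ray("top",a),ray("side",b);t=np.linalg.lstsq(np.c_[d1,-d2],o2-o1,rcond=None)[0];return o1+d1*t[0],o2+d2*t[1]
print("hose",tri((246,97),(195,155)))
print("bottle top",tri((331,120),(221,123)), "loupe",loc(np.r_[tri((273,166),(236,204))[0]]))
E
```

```text
t 0.2 loc [-0.3407  0.2478  0.2308] F [-0.2 -0.4  0.5] op 1.01 tool x,z [ 0.263  0.965 -0.001] [-0.    -0.001 -1.   ] yawerr -0.015090820243406133
[-0.09, 0, 0.15] -> [-0.6097  0.6359  0.2026]
[-0.09, 0, 0.045] -> [-0.6095  0.6359  0.4651]
hose (array([0.64124416, 0.33928187, 0.19990711]), array([0.62560951, 0.33854568, 0.19279051]))
bottle top (array([0.61401661, 0.18202164, 0.16864316]), array([0.6135752 , 0.18199912, 0.16847165])) loupe [0.13067922 0.11113279 0.00901252]
```

Request:
carry_out([
  {"dx": -0.3,"dy": 0.32,"dz": 0.1},
  {"dx": -0.61,"dy": 0.636,"dz": 0.2,"az": -0.019},
  {"dx": -0.61,"dy": 0.636,"dz": 0.2,"az": -0.019},
  {"dx": -0.61,"dy": 0.636,"dz": 0.2,"az": -0.019},
  {"dx": -0.61,"dy": 0.636,"dz": 0.2,"az": -0.019},
], fingers=0.6)

```text
schema error: expected keys dx, dy, dz, ax, ay, az
```

```bash
python3 - <<'E'
from h import *
go([-.09,0,.15],[-.09,0,.052])
E
```

```text
t 0.2 loc [-0.3407  0.2478  0.2308] F [-0.2 -0.4  0.5] op 1.01 tool x,z [ 0.263  0.965 -0.001] [-0.    -0.001 -1.   ] yawerr -0.015090820243406133
[-0.09, 0, 0.15] -> [-0.6097  0.6359  0.2026]
[-0.09, 0, 0.052] -> [-0.6095  0.6359  0.4476]
```

Request:
carry_out([
  {"dx": -0.3,"dy": 0.32,"dz": 0.1,"ax": 0,"ay": 0,"az": -0.019},
  {"dx": -0.61,"dy": 0.636,"dz": 0.2,"ax": 0,"ay": 0,"az": -0.019},
  {"dx": -0.61,"dy": 0.636,"dz": 0.2,"ax": 0,"ay": 0,"az": -0.019},
  {"dx": -0.61,"dy": 0.636,"dz": 0.2,"ax": 0,"ay": 0,"az": -0.019},
  {"dx": -0.61,"dy": 0.636,"dz": 0.2,"ax": 0,"ay": 0,"az": -0.019},
], fingers=0.6)

```text
time: 0.7
position: [0.2704, 0.32, 0.1752]
ee_rot: [0.0, 0.79, 0.613, -0.0]
wrist_force: [1.0, 0.6, 0.2]
opening: 0.6
```

```bash
python3 - <<'E'
from h import *
go([-.09,0,.15],[-.09,0,.052])
E
```

```text
t 0.7 loc [-0.1664  0.0751  0.1752] F [1.  0.6 0.2] op 0.6 tool x,z [ 0.248  0.969 -0.001] [ 0.    -0.001 -1.   ] yawerr 0.00043261839729868967
[-0.09, 0, 0.15] -> [-0.1877  0.191   0.0632]
[-0.09, 0, 0.052] -> [-0.1876  0.1909  0.3082]
```

Request:
carry_out([
  {"dx": -0.1,"dy": 0.1,"dz": 0.05,"ax": 0,"ay": 0,"az": 0},
  {"dx": -0.188,"dy": 0.18,"dz": 0.1,"ax": 0,"ay": 0,"az": 0},
  {"dx": -0.188,"dy": 0.18,"dz": 0.2,"ax": 0,"ay": 0,"az": 0},
  {"dx": -0.188,"dy": 0.18,"dz": 0.308,"ax": 0,"ay": 0,"az": 0},
  {"dx": -0.188,"dy": 0.18,"dz": 0.308,"ax": 0,"ay": 0,"az": 0},
])

```text
time: 1.2
position: [0.319, 0.2267, 0.0473]
ee_rot: [0.0, 0.79, 0.613, -0.004]
wrist_force: [-1.0, -0.2, 0.5]
opening: 0.598
```

```bash
python3 - <<'E'
from h import *
go([-.06,0,.052],[-.03,0,.052])
import cv2
a=r.grab_frame("wrist")[:,:,::-1];b=r.grab_frame("side")[110:260,200:400,::-1]
cv2.imwrite("pics/a.png",np.hstack([a,cv2.resize(b,(512,384))])[:, :].copy() if 0 else cv2.resize(a,(768,576)))
E
```

```text
t 1.2 loc [-0.0962 -0.0033  0.0473] F [-1.  -0.2  0.5] op 0.6 tool x,z [ 0.249  0.968 -0.007] [-0.007 -0.005 -1.   ] yawerr -0.0010960119974252613
[-0.06, 0, 0.052] -> [ 0.0083  0.0905 -0.0123]
[-0.03, 0, 0.052] -> [ 0.0084  0.1655 -0.0127]
```

View pics/a.png

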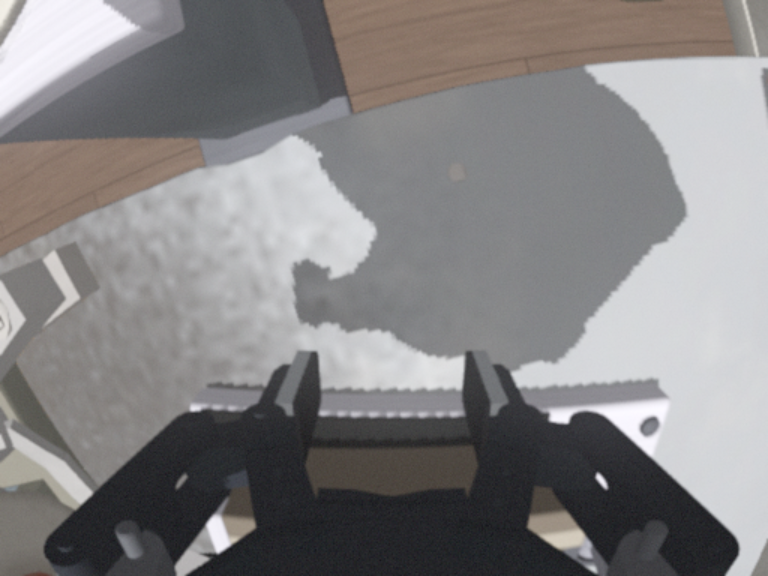

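Request:
carry_out([
  {"dx": 0.008,"dy": 0.03,"dz": -0.015,"ax": 0,"ay": 0,"az": 0},
  {"dx": 0.008,"dy": 0.06,"dz": -0.017,"ax": 0,"ay": 0,"az": 0},
  {"dx": 0.008,"dy": 0.085,"dz": -0.017,"ax": 0,"ay": 0,"az": 0},
  {"dx": 0.008,"dy": 0.1,"dz": -0.017,"ax": 0,"ay": 0,"az": 0},
  {"dx": 0.008,"dy": 0.115,"dz": -0.017,"ax": 0,"ay": 0,"az": 0},
])

```text
time: 1.8
position: [0.3671, 0.2209, 0.0599]
ee_rot: [0.0, 0.79, 0.613, -0.001]
wrist_force: [-1.1, 0.5, 1.2]
opening: 0.601
```

```bash
python3 - <<'E'
from h import *
go([-.03,0,.053],[-.02,0,.053])
E
```

```text
t 1.8 loc [-0.0482  0.003   0.0599] F [-1.1  0.5  1.2] op 0.6 tool x,z [ 0.248  0.969 -0.001] [-0.001 -0.001 -1.   ] yawerr 0.00044629144818975064
[-0.03, 0, 0.053] -> [-0.0076  0.0454  0.0173]
[-0.02, 0, 0.053] -> [-0.0076  0.0704  0.0173]
```

Request:
carry_out([
  {"dx": -0.008,"dy": -0.02,"dz": 0.01,"ax": 0,"ay": 0,"az": 0},
  {"dx": -0.008,"dy": 0.0,"dz": 0.017,"ax": 0,"ay": 0,"az": 0},
  {"dx": -0.008,"dy": 0.02,"dz": 0.017,"ax": 0,"ay": 0,"az": 0},
  {"dx": -0.008,"dy": 0.04,"dz": 0.017,"ax": 0,"ay": 0,"az": 0},
  {"dx": -0.008,"dy": 0.055,"dz": 0.017,"ax": 0,"ay": 0,"az": 0},
])

```text
time: 2.3
position: [0.3885, 0.2121, 0.0531]
ee_rot: [0.0, 0.79, 0.613, -0.001]
wrist_force: [-0.1, -0.2, 0.2]
opening: 0.598
```

Request:
carry_out([
  {"dx": 0,"dy": 0.01,"dz": 0,"ax": 0,"ay": 0,"az": 0},
  {"dx": 0,"dy": 0.02,"dz": 0,"ax": 0,"ay": 0,"az": 0},
  {"dx": 0,"dy": 0.02,"dz": 0,"ax": 0,"ay": 0,"az": 0},
])

```text
time: 2.6
position: [0.3967, 0.21, 0.0531]
ee_rot: [0.0, 0.79, 0.613, -0.0]
wrist_force: [0.2, 0.2, -1.1]
opening: 0.605
```

```bash
python3 - <<'E'
from h import *
import cv2
go([-.06,0,.1])
cv2.imwrite("pics/b.png",cv2.resize(r.grab_frame("side")[130:250,230:380,::-1],None,fx=5,fy=5,interpolation=cv2.INTER_CUBIC))
E
```

```text
t 2.6 loc [-0.0168 -0.0001  0.0531] F [ 0.2  0.2 -1.1] op 0.61 tool x,z [ 0.248  0.969 -0.001] [-0.001 -0.001 -1.   ] yawerr -0.0002455840504445028
[-0.06, 0, 0.1] -> [ 0.0002 -0.1081 -0.1172]
```

View pics/b.png

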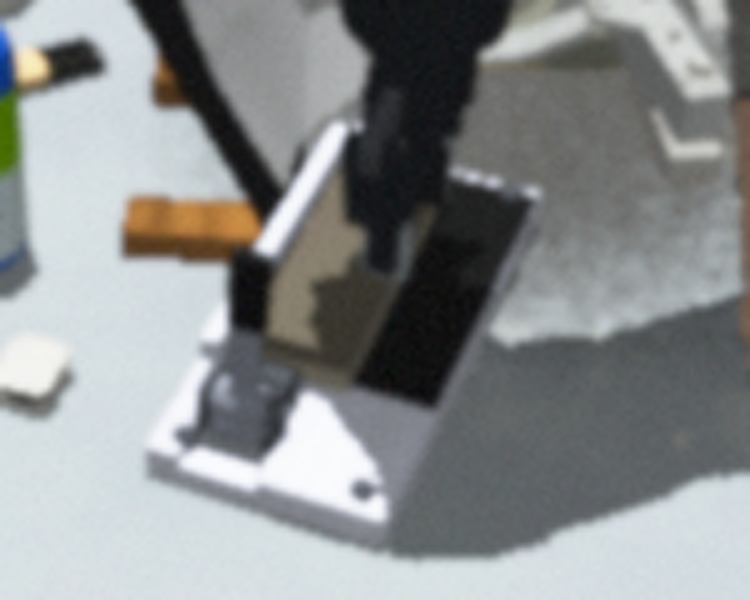

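The stone has fallen and lies flat, its end face at about (310,365) in this crop. Next I back off, lower the fingers and push it to the fence.

Request:
carry_out([
  {"dx": 0,"dy": -0.06,"dz": -0.02,"ax": 0,"ay": 0,"az": 0},
  {"dx": 0,"dy": -0.12,"dz": 0.0,"ax": 0,"ay": 0,"az": 0},
  {"dx": 0,"dy": -0.12,"dz": 0.03,"ax": 0,"ay": 0,"az": 0},
  {"dx": 0,"dy": -0.12,"dz": 0.055,"ax": 0,"ay": 0,"az": 0},
  {"dx": 0,"dy": -0.12,"dz": 0.055,"ax": 0,"ay": 0,"az": 0},
])

```text
time: 3.15
position: [0.3494, 0.2215, 0.0296]
ee_rot: [0.0, 0.79, 0.613, -0.002]
wrist_force: [-0.8, -0.2, -0.6]
opening: 0.594
```

```bash
python3 - <<'E'
from h import *
import cv2
go([-.03,0,.031],[-.016,0,.031])
cv2.imwrite("pics/c.png",cv2.resize(r.grab_frame("top")[180:290,220:370,::-1],None,fx=5,fy=5,interpolation=cv2.INTER_CUBIC))
E
```

```text
t 3.15 loc [-0.0654 -0.0008  0.0296] F [-0.8 -0.2 -0.6] op 0.59 tool x,z [ 0.248  0.969 -0.003] [-0.002 -0.002 -1.   ] yawerr -7.125872462099281e-05
[-0.03, 0, 0.031] -> [ 0.002   0.0886 -0.0038]
[-0.016, 0, 0.031] -> [ 0.002   0.1236 -0.0038]
```

View pics/c.png

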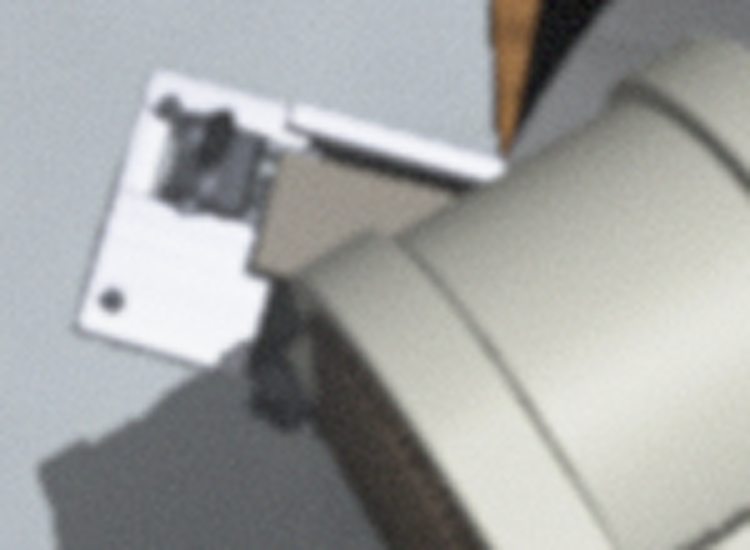

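Stone lying, left end corners at image (277,210.4) and (270,234); gap to fence is visible. Checking its y.

```bash
python3 - <<'E'
from h import *
def ray(n,u,z):
    c=r.camera_info(n);E=np.array(c["extrinsics"]);d=E[:3,:3].T@np.linalg.inv(c["K"])@[*u,1];o=-E[:3,:3].T@E[:3,3];return o+d*(z-o[2])/d[2]
for u in((277,210.4),(270,234)): print(loc(ray("top",u,.047)).round(4))
E
```

```text
[0.0315 0.0771 0.047 ]
[-0.0191  0.078   0.047 ]
```

Request:
carry_out([
  {"dx": 0.002,"dy": 0.06,"dz": -0.003,"ax": 0,"ay": 0,"az": 0},
  {"dx": 0.002,"dy": 0.08,"dz": -0.003,"ax": 0,"ay": 0,"az": 0},
  {"dx": 0.002,"dy": 0.095,"dz": -0.003,"ax": 0,"ay": 0,"az": 0},
  {"dx": 0.002,"dy": 0.11,"dz": -0.003,"ax": 0,"ay": 0,"az": 0},
  {"dx": 0.002,"dy": 0.12,"dz": -0.003,"ax": 0,"ay": 0,"az": 0},
])

```text
time: 3.7
position: [0.3965, 0.2103, 0.0314]
ee_rot: [-0.0, 0.79, 0.613, -0.002]
wrist_force: [-2.4, 0.7, 2.2]
opening: 0.602
```

```bash
python3 - <<'E'
from h import *
go([-.016,0,.031])
E
```

```text
t 3.7 loc [-0.0171  0.0001  0.0314] F [-2.4  0.7  2.2] op 0.6 tool x,z [ 0.249  0.969 -0.002] [-0.003 -0.002 -1.   ] yawerr -0.0005472204729883856
[-0.016, 0, 0.031] -> [-0.0002  0.0027  0.0011]
```

Request:
carry_out([
  {"dx": 0,"dy": 0.008,"dz": 0,"ax": 0,"ay": 0,"az": 0},
  {"dx": 0,"dy": 0.014,"dz": 0,"ax": 0,"ay": 0,"az": 0},
  {"dx": 0,"dy": 0.014,"dz": 0,"ax": 0,"ay": 0,"az": 0},
])

```text
time: 4.0
position: [0.3984, 0.2098, 0.0314]
ee_rot: [-0.003, 0.79, 0.613, -0.004]
wrist_force: [-22.4, 7.6, 12.0]
opening: 0.601
```

```bash
python3 - <<'E'
from h import *
go()
E
```

```text
t 4.0 loc [-0.0151  0.0001  0.0314] F [-22.4   7.6  12. ] op 0.6 tool x,z [ 0.247  0.969 -0.002] [-0.01   0.001 -1.   ] yawerr 0.0007540758928819002
```

Contact is 24 N against the fence, at TCP x = -0.015 (expected about -0.016). Now I back off and head for the lever.

Request:
carry_out([
  {"dx": 0,"dy": -0.05,"dz": 0,"ax": 0,"ay": 0,"az": 0},
  {"dx": 0,"dy": -0.1,"dz": -0.04,"ax": 0,"ay": 0,"az": 0},
  {"dx": 0,"dy": -0.1,"dz": -0.15,"ax": 0,"ay": 0,"az": 0},
  {"dx": 0,"dy": -0.1,"dz": -0.25,"ax": 0,"ay": 0,"az": 0},
  {"dx": 0,"dy": -0.1,"dz": -0.25,"ax": 0,"ay": 0,"az": 0},
])

```text
time: 4.5
position: [0.3627, 0.2208, 0.1372]
ee_rot: [-0.003, 0.79, 0.614, 0.0]
wrist_force: [0.6, 0.5, 0.3]
opening: 0.602
```

Request:
carry_out([
  {"dx": 0,"dy": 0,"dz": -0.02,"ax": 0,"ay": 0,"az": 0},
  {"dx": 0,"dy": 0,"dz": -0.02,"ax": 0,"ay": 0,"az": 0},
], fingers=0)

```text
time: 4.7
position: [0.3631, 0.221, 0.1462]
ee_rot: [-0.003, 0.79, 0.614, 0.001]
wrist_force: [0.2, 0.2, -0.6]
opening: 0.272
```

```bash
python3 - <<'E'
from h import *
import cv2
go([.015,.045,.14],[.015,.045,.085])
a=r.grab_frame("side")[130:250,230:350,::-1];b=r.grab_frame("top")[170:290,220:340,::-1]
cv2.imwrite("pics/d.png",cv2.resize(np.hstack([a,b]),None,fx=3.3,fy=3.3,interpolation=cv2.INTER_CUBIC))
E
```

```text
t 4.7 loc [-0.052   0.0022  0.1462] F [ 0.2  0.2 -0.6] op 0.27 tool x,z [0.247 0.969 0.005] [-0.001  0.005 -1.   ] yawerr 0.0012173834389772598
[0.015, 0.045, 0.14] -> [0.1067 0.1677 0.0157]
[0.015, 0.045, 0.085] -> [0.106  0.1681 0.1532]
```

View pics/d.png

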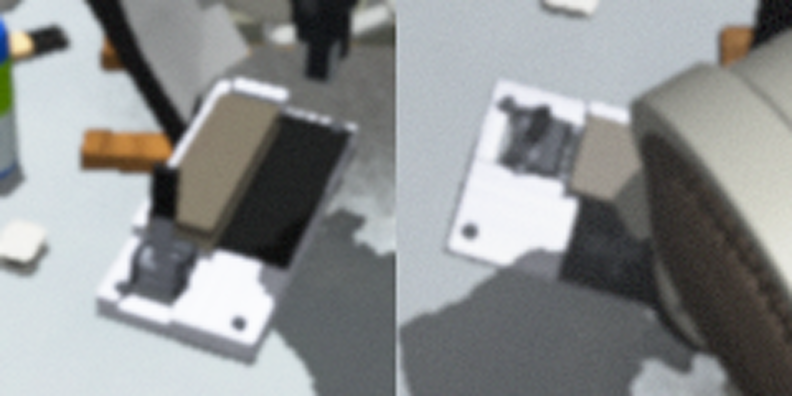

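The pictures show the stone flat, flush and parallel to the fence, with the lever upright at (165,195) in the left picture. Next I go over to the lever's stone side.

Request:
carry_out([
  {"dx": 0.05,"dy": 0.09,"dz": 0.0,"ax": 0,"ay": 0,"az": 0},
  {"dx": 0.106,"dy": 0.168,"dz": 0.03,"ax": 0,"ay": 0,"az": 0},
  {"dx": 0.106,"dy": 0.168,"dz": 0.1,"ax": 0,"ay": 0,"az": 0},
  {"dx": 0.106,"dy": 0.168,"dz": 0.15,"ax": 0,"ay": 0,"az": 0},
  {"dx": 0.106,"dy": 0.168,"dz": 0.15,"ax": 0,"ay": 0,"az": 0},
], fingers=0)

```text
time: 5.3
position: [0.436, 0.2442, 0.0803]
ee_rot: [-0.003, 0.79, 0.614, -0.004]
wrist_force: [0.4, 0.0, -0.4]
opening: -0.002
```

```bash
python3 - <<'E'
from h import *
go([.015,.085,.088],[.015,.105,.088],[.015,.124,.084],[.015,.147,.064],[.015,.155,.05],[.015,.158,.037])
E
```

```text
t 5.3 loc [0.0128 0.0428 0.0803] F [ 0.4  0.  -0.4] op -0.0 tool x,z [ 0.247  0.969 -0.002] [-0.01   0.001 -1.   ] yawerr 0.0009172997120081572
[0.015, 0.085, 0.088] -> [ 0.1056  0.0053 -0.0195]
[0.015, 0.105, 0.088] -> [ 0.1556  0.0054 -0.0196]
[0.015, 0.124, 0.084] -> [ 0.2031  0.0055 -0.0097]
[0.015, 0.147, 0.064] -> [0.2607 0.006  0.0402]
[0.015, 0.155, 0.05] -> [0.2807 0.0064 0.0752]
[0.015, 0.158, 0.037] -> [0.2883 0.0067 0.1077]
```

Request:
carry_out([
  {"dx": 0.05,"dy": 0.005,"dz": -0.015,"ax": 0,"ay": 0,"az": 0},
  {"dx": 0.09,"dy": 0.005,"dz": -0.019,"ax": 0,"ay": 0,"az": 0},
  {"dx": 0.125,"dy": 0.005,"dz": -0.019,"ax": 0,"ay": 0,"az": 0},
  {"dx": 0.155,"dy": 0.005,"dz": -0.019,"ax": 0,"ay": 0,"az": 0},
  {"dx": 0.18,"dy": 0.005,"dz": -0.015,"ax": 0,"ay": 0,"az": 0},
])

```text
time: 5.8
position: [0.456, 0.3141, 0.0864]
ee_rot: [-0.003, 0.79, 0.614, -0.004]
wrist_force: [0.4, -2.1, 0.4]
opening: -0.006
```

```bash
python3 - <<'E'
from h import *
go([.015,.124,.084],[.015,.147,.064],[.015,.155,.05],[.015,.158,.037])
E
```

```text
t 5.8 loc [0.0149 0.1154 0.0864] F [ 0.4 -2.1  0.4] op -0.01 tool x,z [ 0.247  0.969 -0.002] [-0.009  0.    -1.   ] yawerr 0.0009940250447482146
[0.015, 0.124, 0.084] -> [0.0215 0.0004 0.006 ]
[0.015, 0.147, 0.064] -> [0.0791 0.0009 0.0559]
[0.015, 0.155, 0.05] -> [0.0991 0.0013 0.0909]
[0.015, 0.158, 0.037] -> [0.1067 0.0016 0.1233]
```

Contact with the lever reads 2.1 N, as expected. Following the arc.

Request:
carry_out([
  {"dx": 0.022,"dy": 0,"dz": 0.006,"ax": 0,"ay": 0,"az": 0},
  {"dx": 0.045,"dy": 0,"dz": 0.02,"ax": 0,"ay": 0,"az": 0},
  {"dx": 0.065,"dy": 0,"dz": 0.038,"ax": 0,"ay": 0,"az": 0},
  {"dx": 0.08,"dy": 0,"dz": 0.056,"ax": 0,"ay": 0,"az": 0},
  {"dx": 0.09,"dy": 0,"dz": 0.073,"ax": 0,"ay": 0,"az": 0},
])

```text
time: 6.3
position: [0.4649, 0.3498, 0.0565]
ee_rot: [-0.003, 0.79, 0.614, -0.003]
wrist_force: [0.1, -0.4, 3.6]
opening: -0.002
```

Request:
carry_out([
  {"dx": 0.012,"dy": 0,"dz": 0.015,"ax": 0,"ay": 0,"az": 0},
  {"dx": 0.018,"dy": 0,"dz": 0.03,"ax": 0,"ay": 0,"az": 0},
  {"dx": 0.02,"dy": 0,"dz": 0.045,"ax": 0,"ay": 0,"az": 0},
  {"dx": 0.02,"dy": 0,"dz": 0.052,"ax": 0,"ay": 0,"az": 0},
  {"dx": 0.02,"dy": 0,"dz": 0.052,"ax": 0,"ay": 0,"az": 0},
])

```text
time: 6.8
position: [0.4667, 0.3576, 0.0369]
ee_rot: [-0.003, 0.79, 0.614, -0.003]
wrist_force: [-3.1, -2.4, 10.8]
opening: -0.002
```

```bash
python3 - <<'E'
from h import *
go([.015,.158,.037])
E
```

```text
t 6.8 loc [0.0144 0.1602 0.0369] F [-3.1 -2.4 10.8] op -0.0 tool x,z [ 0.247  0.969 -0.   ] [-0.008  0.002 -1.   ] yawerr 0.001200975197979126
[0.015, 0.158, 0.037] -> [-0.0056  0.0014 -0.0002]
```

Request:
carry_out([
  {"dx": 0,"dy": 0,"dz": 0.005,"ax": 0,"ay": 0,"az": 0},
  {"dx": 0,"dy": 0,"dz": 0.008,"ax": 0,"ay": 0,"az": 0},
  {"dx": 0,"dy": 0,"dz": 0.008,"ax": 0,"ay": 0,"az": 0},
  {"dx": 0,"dy": 0,"dz": 0.008,"ax": 0,"ay": 0,"az": 0},
])

```text
time: 7.2
position: [0.4669, 0.3578, 0.0367]
ee_rot: [-0.003, 0.79, 0.614, -0.002]
wrist_force: [-7.9, -6.4, 25.5]
opening: 0.001
```

Request:
carry_out([
  {"dx": 0,"dy": 0,"dz": -0.05,"ax": 0,"ay": 0,"az": 0},
  {"dx": 0,"dy": 0,"dz": -0.15,"ax": 0,"ay": 0,"az": 0},
  {"dx": 0,"dy": -0.1,"dz": -0.25,"ax": 0,"ay": 0,"az": 0},
  {"dx": 0,"dy": -0.22,"dz": -0.3,"ax": 0,"ay": 0,"az": 0},
  {"dx": 0,"dy": -0.34,"dz": -0.3,"ax": 0,"ay": 0,"az": 0},
])

```text
time: 7.7
position: [0.341, 0.3904, 0.16]
ee_rot: [-0.004, 0.79, 0.613, 0.001]
wrist_force: [-1.2, 1.1, -0.4]
opening: 0.0
```

Request:
carry_out([
  {"dx": 0,"dy": -0.1,"dz": 0,"ax": 0,"ay": 0,"az": 0},
  {"dx": 0,"dy": -0.2,"dz": 0,"ax": 0,"ay": 0,"az": 0},
  {"dx": 0,"dy": -0.2,"dz": 0,"ax": 0,"ay": 0,"az": 0},
  {"dx": 0,"dy": -0.2,"dz": 0,"ax": 0,"ay": 0,"az": 0},
])

```text
time: 8.1
position: [0.263, 0.4106, 0.1604]
ee_rot: [-0.004, 0.79, 0.614, 0.001]
wrist_force: [0.6, -0.1, -0.3]
opening: -0.003
```

```bash
python3 - <<'E'
from h import *
import cv2
go()
a=r.grab_frame("side")[130:250,230:350,::-1];b=r.grab_frame("top")[170:290,220:370,::-1]
cv2.imwrite("pics/e.png",cv2.resize(np.hstack([a,b]),None,fx=2.95,fy=2.95,interpolation=cv2.INTER_CUBIC))
E
```

```text
t 8.1 loc [-0.1961  0.161   0.1604] F [ 0.6 -0.1 -0.3] op -0.0 tool x,z [0.247 0.969 0.007] [-0.004  0.008 -1.   ] yawerr 0.001321528004203154
```

View pics/e.png

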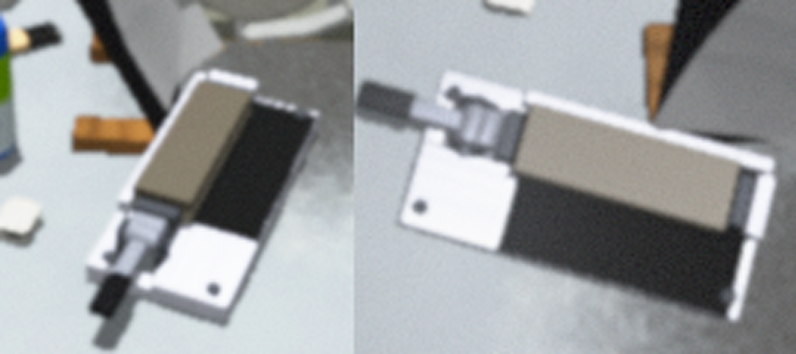

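The lever lies fully down. The stone is flush with the fence and held between jaw and buffer, and the arm is clear.

```bash
python3 -c "
from workcell import r
print(r.close_job())"
```

```text
the job is handed in; nothing more can be done
None
```

I handed the job in at about 8 s of the 51 s; no verdict was reported. I tipped the stone over with two spread fingertips and pushed it back until it pressed on the fence with about 24 N. Then I swept the lever down with shut fingers and pressed it at the stop with about 25 N.

- **Final pictures:** they show the stone flat and parallel against the fence, touching both jaw and buffer, with the lever fully down.
- **Clearance:** the arm was well away from everything, with about 0 N on the wrist. The arm never came near the spray bottle, screwdriver or loupe, though I did not measure their positions again at the end.
- **Not measured:** the jaw's force on the stone and the exact lever angle are judged from the pictures and from the fingertip stopping at z = 36.7 mm (37 mm expected for a flat lever).

No check failed or disagreed; one early move call was refused for a missing key and was simply sent again.

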